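# Unsnap and slide open a terminal cover

### The job

Open the terminal box with the orange cover: press its yellow snap tab fully in, then push the released cover right off its seat over the terminals, so that it lies flat on the parking deck at the other end of the same box. Only press and push: do not pick up or lift the cover, and leave the box with the blue cover and the loose things on the bench alone.

Things in the scene. Friction and masses are not known exactly. Their poses are not given: they have to be found in the camera images.
- box_orange: The target: grey terminal box with the orange cover, fixed to the bench, 220 x 100 mm, side walls 46 mm high with inner faces at y = +-42 mm. Origin: centre of its underside; +x is the way the cover slides off, z up. Two small lips (48.5 mm high, x = -108 to -88 mm, y beyond +-36 mm) overhang the rear of the seated cover.
- box_orange_seat (a point): Centre of that box's seat, at box x = -60 mm, 36 mm up: two black strips over brass terminals, from box x = -112 to -12 mm. The cover's origin lies here when seated
- box_orange_deck (a point): Centre of that box's parking deck, at box x = +55 mm, 33 mm up (3 mm lower than the seat): two white strips at y = +-30 to +-40 mm, from box x = -12 to +108 mm. The floor between them is 30 mm up. An end wall, 42 mm high, inner face at x = +111 mm, stops the cover with its origin at x = +69 mm
- cover_orange: Loose orange plastic cover, about 120 g: plate 84 (x) x 80 (y) x 6 mm with a rib across it at x = +10 to +20 mm, 50 mm wide, top 23 mm above the underside. Origin: centre of its underside; axes as its box's. Seated, its front edge is 6 mm behind the tab, which bars it. With the tab in, it slides easily along +x over the step and the tab when the rib is pushed
- cover_orange_rib (a point): Middle of the rear (-x) face of that cover's rib, the face to push, 15 mm above the cover's underside (9 mm above the plate)
- tab_orange (a joint): Snap tab of the box with the orange cover: how far it is pressed straight down, in m: 0 to 0.002 at the start (out), 0.012 = fully in. It moves against about 4 N of friction and stays where it is left. The cover passes over it from about 0.007
- tab_orange_top (a point): Centre of the top face of that tab: yellow, 38 mm along the box's x by 30 mm, at box x = +7 mm, y = 0. 43 mm above the bench when out, 31 mm when fully in
- box_blue: The other box, identical but for its cover colour, to be left alone: grey terminal box with the blue cover, fixed to the bench, 220 x 100 mm, side walls 46 mm high with inner faces at y = +-42 mm. Origin: centre of its underside; +x is the way the cover slides off, z up. Two small lips (48.5 mm high, x = -108 to -88 mm, y beyond +-36 mm) overhang the rear of the seated cover.
- box_blue_seat (a point): Centre of that box's seat, at box x = -60 mm, 36 mm up: two black strips over brass terminals, from box x = -112 to -12 mm. The cover's origin lies here when seated
- box_blue_deck (a point): Centre of that box's parking deck, at box x = +55 mm, 33 mm up (3 mm lower than the seat): two white strips at y = +-30 to +-40 mm, from box x = -12 to +108 mm. The floor between them is 30 mm up. An end wall, 42 mm high, inner face at x = +111 mm, stops the cover with its origin at x = +69 mm
- cover_blue: Loose blue plastic cover, about 120 g: plate 84 (x) x 80 (y) x 6 mm with a rib across it at x = +10 to +20 mm, 50 mm wide, top 23 mm above the underside. Origin: centre of its underside; axes as its box's. Seated, its front edge is 6 mm behind the tab, which bars it. With the tab in, it slides easily along +x over the step and the tab when the rib is pushed
- cover_blue_rib (a point): Middle of the rear (-x) face of that cover's rib, the face to push, 15 mm above the cover's underside (9 mm above the plate)
- tab_blue (a joint): Snap tab of the box with the blue cover: how far it is pressed straight down, in m: 0 to 0.002 at the start (out), 0.012 = fully in. It moves against about 4 N of friction and stays where it is left. The cover passes over it from about 0.007
- tab_blue_top (a point): Centre of the top face of that tab: yellow, 38 mm along the box's x by 30 mm, at box x = +7 mm, y = 0. 43 mm above the bench when out, 31 mm when fully in
- driver: Loose screwdriver with an orange handle, 132 mm long, lying on the bench; a bystander. Origin: about the centre of its underside
- nut_1: Loose steel hex nut, 24 mm, lying on the bench; a bystander. Origin: about the centre of its underside
- nut_2: Loose steel hex nut, 24 mm, lying on the bench; a bystander. Origin: about the centre of its underside
- oil_stone: Loose grey oil stone, 25 x 51 x 13 mm, lying on the bench; a bystander. Origin: about the centre of its underside
- tape_roll: Loose roll of black tape, 70 mm across, 19 mm high, lying on the bench; a bystander. Origin: about the centre of its underside
- marker: Loose yellow and white marker pen, 125 mm long, lying on the bench; a bystander. Origin: about the centre of its underside

How it is judged:
By the outcome, as a careful person would: the job done as asked, in the order asked, and still so for the second after the job is handed in, with the robot touching nothing.
It also fails if it takes over 38 s, if anything falls off the work surface, if the arm or the gripper's body presses on something with over 40 N, if the wrist force passes 120 N, or if a joint passes its speed limit or range.

### The arm

A 7-joint arm with a two-finger parallel gripper is mounted at the origin on a cart in front of the work surface, level with it; the furniture and walls round the work are solid. World frame = base frame: x ahead of the robot, y to its left, z up, the work surface at z = 0. Lengths are in m, angles in rad, forces in N, time in s.
With the tool pointing down it reaches from about 0.425 to 0.95 m from the base axis. Payload 16.7 kg.
Tool frame: the origin (TCP) lies at the very end of the fingers, on their centre line; the grasp point (between the pads) lies 19 mm behind it; x points along the fingers, z is the direction in which the jaws open and shut, and the axes are right-handed (so a half turn about x gives the same grasp; the last joint's range is limited). The gripper opens to 94 mm and grips with 3 to 60 N. Pads are 16 mm wide; open, the fingers measure 119 mm over their backs; the gripper's body (75 mm by 177 mm) begins 78 mm behind the grasp point.
Start: joints at [-1.452, 0.426, 0.074, 1.606, -0.034, 1.111, -0.067], TCP at [0.179, 0.651, 0.205] pointing down, gripper open.
Joint ranges: [-2.85, 2.85], [-0.5, 2.14], [-1.23, 1.37], [0.21, 2.46], [-1.02, 4.16], [0.16, 2.05], [-2.73, 2.73]. Speed limits (rad/s): [1.89, 1.89, 2.39, 2.39, 3.01, 3.01, 3.01].

### API

Orientations are given as a 3x3 rotation matrix whose columns are the frame's x, y, z axes.
In Python, from bench import env, get_image, calibration, nets gives the robot as it stands.
- The arm moves only by the shell command python3 -m pendant 'ROWS' [FORCE]. ROWS is JSON, a list of rows, each an object of numbers: "rx", "ry", "rz": the turn, a rotation vector about the tool's x, y, z in degrees; "dx", "dy", "dz": the shift along the tool's x, y, z in m; "hand": the finger opening in m, from 0 to 0.094. A call has exactly 8 rows; each row is the pose to reach, as a shift and turn from the pose commanded when the call began, along the tool's axes at that moment; what a row does not reach only later rows make up. A row lasts 1/8 s, in which the tool goes at most 62.5 mm and 10.7 degrees, less where a joint would pass 70% of its speed; a pose out of reach is approached as far as the arm can. A call with a gripper value outside its range is refused whole. The fingers move at their own pace and stop on an object; FORCE is the grip in N (left out, the last holds). Time passes only in rows, so rows that repeat a pose let the fingers close, or fill a call up. It gives the time, the measured TCP pose, the force and the opening at its end, in the units of the state.
- env.state(): the state, without advancing time (a new reading comes with each control period).
- get_image(name): name is "scene" or "top"; returns the picture (480x640x3 uint8, blue, green, red); there is no depth.
- calibration(name): a dict with "fx", "fy", "cx", "cy" (pixels), "rvec" (rotation vector, rad) and "tvec" (3), from world to camera coordinates, as OpenCV has them. Camera axes: x right, y down, z forward; pixel columns grow to the right and rows downward; lengths in m; the calibration is good to about 2 mm. A picture is of the moment at which its call begins. calibration takes no time and is no camera call.
- env.close_job(): hands the job in, once; it reports no verdict.
Trained networks look in the newest picture that a camera, given by its name, has taken for a name from the list of things; names that differ only in an ending like _2 or _b are one class to them, and where a whole thing is asked for, a point or a joint stands for the part that bears it (a point fixed in the world has none). Each returns a list of dicts, best first, with "confidence" (0 to 1); they miss things now and then, are a little off and sometimes report something else, mostly with a low value. They report only what shows in the picture. A call takes as long as a camera call.
- nets.silhouettes(camera, name): "mask" (480x640 bool, what is visible of it) and "point" ([column, row] in pixels, amid what is visible of it).
The state is a dict: "time_s": time; "joints": joint angles; "qvel": joint speeds; "joint_torque": joint torques, N m; "tool_pos": TCP position; "tool_rot": TCP orientation; "ft_force": force on the tool from outside, world axes, zero at the start; "wrist_torque": the same for the moment, N m; "grip_width": finger opening in m.
Only numpy, scipy, OpenCV 4.12 (cv2) and the standard library are available. Lean on these libraries where they do the work, as an engineer would, in place of code of your own. Each camera call takes 0.05 s, during which the arm holds its last target.

## Working session

There is one attempt and no reset: what is moved stays moved. The work goes in short steps, Python scripts to look and compute and a shell command to move; the robot and the scene stay as the last step left them, time stands still between calls to the robot, and variables do not carry over. Pictures are saved under pics/ and viewed, and the job is handed in when it is done.

```bash
mkdir -p pics; ls; python3 - <<'E'
from bench import env,get_image,calibration,nets
import cv2,numpy as np
for n in("scene","top"):
    cv2.imwrite(f"pics/{n}0.png",get_image(n)); c=calibration(n); print(n,c)
for cam in("scene","top"):
    for n in("box_orange","cover_orange","tab_orange","cover_orange_rib","box_blue"):
        for d in nets.silhouettes(cam,n)[:3]: print(cam,n,round(d["confidence"],2),d["point"],d["mask"].sum())
s=env.state();print(s)
E
```

```text
pics
scene {'fx': 611.7361995430144, 'fy': 611.7361995430144, 'cx': 315.6956418977322, 'cy': 235.82705285988843, 'rvec': array([ 1.96754169, -0.8954103 ,  0.49275205]), 'tvec': array([-0.30641883,  0.29616738,  1.11959759])}
top {'fx': 571.5431373609356, 'fy': 571.5431373609356, 'cx': 316.22072323275415, 'cy': 247.6188101993152, 'rvec': array([ 2.09817401, -2.14562899,  0.20815729]), 'tvec': array([0.10871585, 0.56255449, 1.194212  ])}
scene box_orange 0.76 [273.7, 224.3] 2216
scene box_orange 0.62 [257.3, 234.4] 533
scene cover_orange 0.8 [260.9, 232.9] 549
scene cover_orange 0.39 [272.4, 224.4] 2189
scene cover_orange 0.37 [420.9, 289.7] 3322
scene cover_orange_rib 0.88 [256.0, 231.3] 588
scene box_blue 0.86 [420.3, 290.7] 3673
top box_orange 0.64 [257.6, 245.4] 3302
top box_orange 0.63 [258.6, 251.2] 239
top box_orange 0.25 [449.8, 243.0] 230
top cover_orange 0.76 [266.1, 280.3] 1429
top tab_orange 0.67 [260.4, 252.6] 265
top cover_orange_rib 0.76 [265.3, 283.3] 1380
top cover_orange_rib 0.39 [257.8, 254.0] 228
top box_blue 0.57 [259.2, 251.5] 203
{'time_s': 0.6, 'joints': array([-1.45249294,  0.42607589,  0.07391612,  1.6060007 , -0.03409249,
        1.11082725, -0.06707695]), 'qvel': array([-4.86875246e-04, -2.56824157e-04,  7.01952789e-05, -3.09366628e-04,
        4.57708671e-04,  1.43367661e-03,  2.43512907e-03]), 'joint_torque': array([-2.01531773e-03, -9.35107541e+01,  3.66106644e+00, -4.54412484e+01,
       -4.90557763e-02,  1.29441591e-02,  5.80794122e-06]), 'tool_pos': array([0.17863281, 0.65088717, 0.20548306]), 'tool_rot': array([[-3.06336983e-05, -9.64342268e-01,  2.64658249e-01],
       [-4.69361096e-05,  2.64658250e-01,  9.64342267e-01],
       [-9.99999998e-01,  1.71193415e-05, -5.33699354e-05]]), 'ft_force': array([ 0.92517058,  0.03242978, -0.53734004]), 'wrist_torque': array([ 0.02388279, -0.02346609, -0.04015607]), 'grip_width': 0.09420068195658472}
```

View pics/scene0.png

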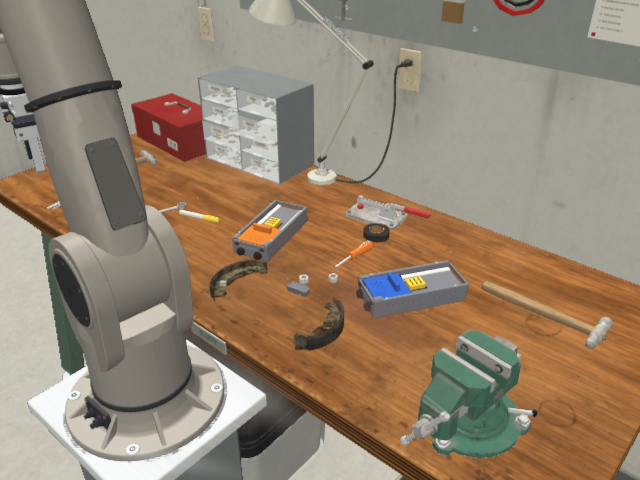

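View pics/top0.png

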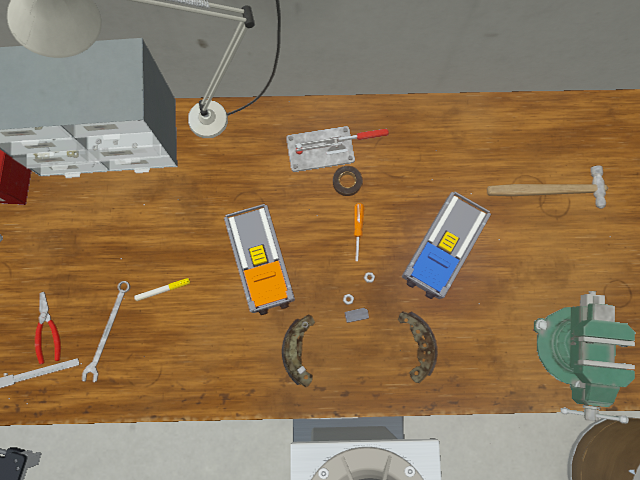

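```bash
cat > h.py <<'E'
from bench import env,get_image,calibration,nets
import cv2,numpy as np
from scipy.optimize import least_squares
def proj(cam,P):
    c=calibration(cam);K=np.array([[c['fx'],0,c['cx']],[0,c['fy'],c['cy']],[0,0,1.]])
    return cv2.projectPoints(np.asarray(P,float).reshape(-1,3),c['rvec'],c['tvec'],K,None)[0].reshape(-1,2)
def ray(cam,uv,z):
    c=calibration(cam);R=cv2.Rodrigues(c['rvec'])[0]
    d=R.T@np.array([(uv[0]-c['cx'])/c['fx'],(uv[1]-c['cy'])/c['fy'],1.]);o=-R.T@c['tvec']
    return o+d*(z-o[2])/d[2]
def tri(uvs):  # [(cam,uv)..]
    A=np.zeros((3,3));b=np.zeros(3)
    for cam,uv in uvs:
        p=ray(cam,uv,0.);q=ray(cam,uv,.1);d=(q-p)/np.linalg.norm(q-p);M=np.eye(3)-np.outer(d,d);A+=M;b+=M@p
    return np.linalg.solve(A,b)
def W(x,P):
    c,s=np.cos(x[2]),np.sin(x[2]);P=np.asarray(P,float)
    return P@np.array([[c,-s,0],[s,c,0],[0,0,1]]).T+[x[0],x[1],0]
E
python3 - <<'E'
from h import *
for n,(x0,y0,x1,y1),k in(("top",(210,195,310,325),5),("scene",(225,190,315,265),8)):
    im=cv2.imread(f"pics/{n}0.png")[y0:y1,x0:x1]
    cv2.imwrite(f"pics/{n}_zoom.png",cv2.resize(im,None,fx=k,fy=k,interpolation=cv2.INTER_CUBIC)[:600])
a=ray("top",(257.6,245.4),.04);t=ray("top",(260.4,252.6),.043);
print(a,t,ray("top",(266,280),.04))
E
```

```text
[0.57547778 0.22548588 0.04      ] [0.55858514 0.21907827 0.043     ] [0.49797404 0.20736115 0.04      ]
```

View pics/top_zoom.png

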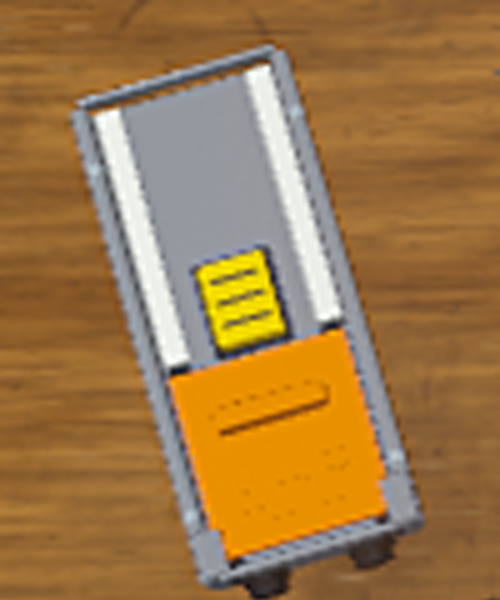

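View pics/scene_zoom.png

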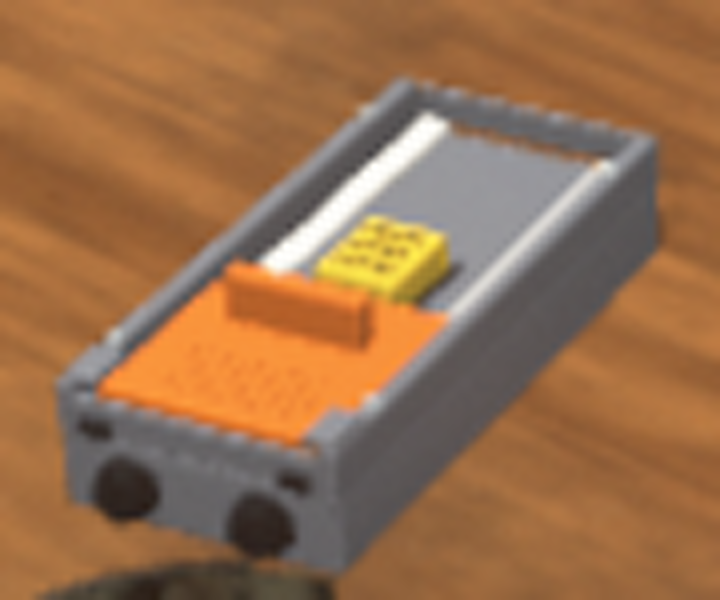

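```bash
python3 - <<'E'
from h import *
T=lambda p:np.array([210+(p[0]+.5)/5-.5,195+(p[1]+.5)/5-.5])
S=lambda p:np.array([225+(p[0]+.5)/8-.5,190+(p[1]+.5)/8-.5])
L=[("top",T((75,108)),(.110,.050,.046)),("top",T((277,45)),(.11,-.05,.046)),("top",T((423,525)),(-.11,-.05,.046)),("top",T((203,588)),(-.11,.05,.046)),
("top",T((168,378)),(-.018,.04,.042)),("top",T((350,328)),(-.018,-.04,.042)),
("top",T((193,268)),(.026,.015,.043)),("top",T((265,247)),(.026,-.015,.043)),("top",T((287,335)),(-.012,-.015,.043)),
("scene",S((655,138)),(.11,-.05,.046)),("scene",S((658,240)),(.11,-.05,0)),("scene",S((345,570)),(-.11,-.05,0)),("scene",S((70,500)),(-.11,.05,0)),
("scene",S((447,320)),(-.018,-.04,.042)),("scene",S((372,214)),(.026,.015,.043)),("scene",S((448,232)),(.026,-.015,.043)),("scene",S((398,287)),(-.012,-.015,.043)),("scene",S((316,267)),(-.012,.015,.043)),
("scene",S((228,264)),(-.045,.025,.059)),("scene",S((372,304)),(-.045,-.025,.059))]
P=np.array([l[2] for l in L]);uv=np.array([l[1] for l in L])
def res(x,sel=None):
    w=W(x,P)+[0,0,x[3]]
    return np.array([proj(l[0],w[i])[0]-uv[i] for i,l in enumerate(L)])
def run(idx):
    f=lambda x:res(x)[idx].ravel()
    return least_squares(f,[.57,.225,.2,0],loss='soft_l1')
r=run(list(range(len(L))));print(r.x);print(res(r.x).round(1).tolist())
for cam in("top","scene"):
    q=least_squares(lambda x:np.r_[res(np.r_[x,0])[[i for i,l in enumerate(L) if l[0]==cam]].ravel()],[.57,.225,.2],loss='soft_l1');print(cam,q.x)
# direct triangulation of tab-top corners & cover corner
for n,i,j in(("tab",6,14),("tab",7,15),("tab",8,16),("coverFR",5,13)): print(n,tri([("top",uv[i]),("scene",uv[j])]))
x=r.x
for n,p in(("tab",(.007,0,.043)),("rib",(-.05,0,.051)),("ribdeck",(.079,0,.048)),):print(n,W(x,p))
print(np.degrees(x[2]))
# obstacles
for n in("driver","nut","oil_stone","marker","box_blue"):
    for d in nets.silhouettes("top",n)[:2]:print(n,d["confidence"],ray("top",d["point"],.01))
E
```

```text
[0.54676849 0.22323201 0.27105477 0.00264397]
[[-1.5, 0.9], [1.5, 0.9], [0.2, -0.6], [-0.5, 0.2], [-0.2, 0.6], [-1.3, 0.1], [0.4, 0.3], [-0.8, 0.6], [-0.5, -0.7], [1.4, -0.7], [1.2, 1.5], [0.3, 1.3], [-0.3, 0.5], [1.3, -0.7], [0.1, -0.2], [0.8, -0.0], [-0.1, -0.1], [-0.1, -0.2], [0.5, -0.1], [-0.1, -0.8]]
top [0.54786457 0.2225536  0.26404472]
scene [0.54903788 0.22739124 0.28198926]
tab [0.56868285 0.24587837 0.04420809]
tab [0.57552372 0.21522854 0.04625549]
tab [0.53787005 0.20419543 0.04629693]
coverFR [0.53832302 0.17878039 0.04433168]
tab [0.55351291 0.22510625 0.043     ]
rib [0.49859404 0.20984462 0.051     ]
ribdeck [0.62288412 0.24438409 0.048     ]
15.530294322680438
driver 0.88 [0.6330674  0.00227993 0.01      ]
nut 0.39 [ 0.50154737 -0.01831443  0.01      ]
nut 0.37 [0.56224801 0.22196    0.01      ]
oil_stone 0.65 [0.5873723  0.23251129 0.01      ]
oil_stone 0.56 [0.42213565 0.01408023 0.01      ]
marker 0.72 [0.57803832 0.23864104 0.01      ]
marker 0.68 [0.4840385 0.4467264 0.01     ]
box_blue 0.57 [0.56736822 0.22487692 0.01      ]
```

```bash
python3 -m pendant '[{"dy":-0.02,"dz":-0.013,"rx":-2,"hand":0},{"dy":-0.065,"dz":-0.043,"rx":-6,"hand":0},{"dy":-0.115,"dz":-0.076,"rx":-11,"hand":0},{"dy":-0.165,"dz":-0.109,"rx":-16,"hand":0},{"dy":-0.215,"dz":-0.142,"rx":-21,"hand":0},{"dy":-0.265,"dz":-0.175,"rx":-26,"hand":0},{"dy":-0.315,"dz":-0.208,"rx":-30,"hand":0},{"dy":-0.35,"dz":-0.23,"rx":-30.9,"hand":0}]' 20; python3 - <<'E'
from h import *
s=env.state();print(s['time_s'],s['tool_pos'],s['tool_rot'].round(3).tolist(),s['joints'].round(2),s['grip_width'])
d=np.array([.5535,.2245,.1])-s['tool_pos'];print(s['tool_rot'].T@d)
E
```

```text
0.85 [0.17862602 0.65088811 0.20546998] [[0.0, -0.964, 0.265], [-0.0, 0.265, 0.964], [-1.0, -0.0, -0.0]] [-1.45  0.43  0.07  1.61 -0.03  1.11 -0.07] 0.09365801231907916
[ 0.1055042  -0.47434125 -0.31197833]validation failed for argument at $[0]...
```

```bash
python3 -m pendant '[{"rx":-2,"ry":0,"rz":0,"dx":0,"dy":-0.02,"dz":-0.013,"hand":0},{"rx":-6,"ry":0,"rz":0,"dx":0,"dy":-0.065,"dz":-0.043,"hand":0},{"rx":-11,"ry":0,"rz":0,"dx":0,"dy":-0.115,"dz":-0.076,"hand":0},{"rx":-16,"ry":0,"rz":0,"dx":0,"dy":-0.165,"dz":-0.109,"hand":0},{"rx":-21,"ry":0,"rz":0,"dx":0,"dy":-0.215,"dz":-0.142,"hand":0},{"rx":-26,"ry":0,"rz":0,"dx":0,"dy":-0.265,"dz":-0.175,"hand":0},{"rx":-30,"ry":0,"rz":0,"dx":0,"dy":-0.315,"dz":-0.208,"hand":0},{"rx":-30.9,"ry":0,"rz":0,"dx":0,"dy":-0.35,"dz":-0.23,"hand":0}]' 20; python3 - <<'E'
from h import *
s=env.state();print(s['time_s'],s['tool_pos'],s['tool_rot'].round(3).tolist(),s['joints'].round(2),s['grip_width'])
d=np.array([.5535,.2245,.1])-s['tool_pos'];print(s['tool_rot'].T@d)
E
```

```text
time_s: 1.85
tool_pos: [0.457, 0.334, 0.2058]
tool_rot: [[0.001, -0.964, -0.267], [0.0, -0.267, 0.964], [-1.0, -0.001, -0.0]]
ft_force: [0.5, 0.8, -0.3]
grip_width: 0.0172
1.85 [0.45702288 0.33401736 0.2058188 ] [[0.001, -0.964, -0.267], [0.0, -0.267, 0.964], [-1.0, -0.001, -0.0]] [-0.87  0.25  0.15  1.86 -0.04  1.04  1.14] 0.017214965029716787
[ 0.10586369 -0.06360561 -0.13132673]
```

```bash
python3 -m pendant '[{"rx":0,"ry":0,"rz":0,"dx":0.02,"dy":-0.012,"dz":-0.025,"hand":0},{"rx":0,"ry":0,"rz":0,"dx":0.04,"dy":-0.028,"dz":-0.06,"hand":0},{"rx":0,"ry":0,"rz":0,"dx":0.06,"dy":-0.046,"dz":-0.095,"hand":0},{"rx":0,"ry":0,"rz":0,"dx":0.09,"dy":-0.058,"dz":-0.122,"hand":0},{"rx":0,"ry":0,"rz":0,"dx":0.11,"dy":-0.0635,"dz":-0.131,"hand":0},{"rx":0,"ry":0,"rz":0,"dx":0.13,"dy":-0.0635,"dz":-0.131,"hand":0},{"rx":0,"ry":0,"rz":0,"dx":0.13,"dy":-0.0635,"dz":-0.131,"hand":0},{"rx":0,"ry":0,"rz":0,"dx":0.13,"dy":-0.0635,"dz":-0.131,"hand":0}]'; python3 - <<'E'
from h import *
s=env.state();print(s['time_s'],s['tool_pos'],s['joints'].round(2),s['grip_width'])
for n,(x0,y0,x1,y1),k in(("top",(210,195,310,325),5),("scene",(225,150,315,265),6)):
    im=get_image(n)
    for p in proj(n,[s['tool_pos']]): print(n,p)
    im=im[y0:y1,x0:x1]
    cv2.imwrite(f"pics/{n}_1.png",cv2.resize(im,None,fx=k,fy=k,interpolation=cv2.INTER_CUBIC)[:600])
E
```

```text
time_s: 2.85
tool_pos: [0.5516, 0.2282, 0.0762]
tool_rot: [[0.0, -0.963, -0.269], [0.0, -0.269, 0.963], [-1.0, -0.001, 0.0]]
ft_force: [-0.2, -0.1, 0.0]
grip_width: 0.0004
2.85 [0.55157988 0.22816106 0.07618194] [-0.64  0.45  0.18  1.9  -0.11  0.8   1.44] 0.00041642175047910826
top [254.701762   253.08133522]
scene [270.76823587 210.18086431]
```

View pics/top_1.png

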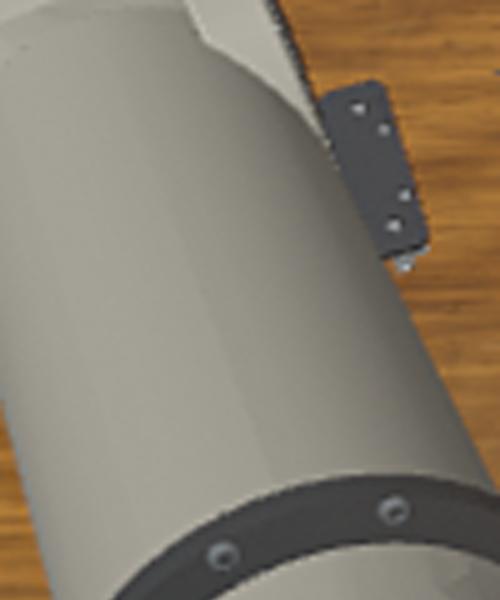

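View pics/scene_1.png

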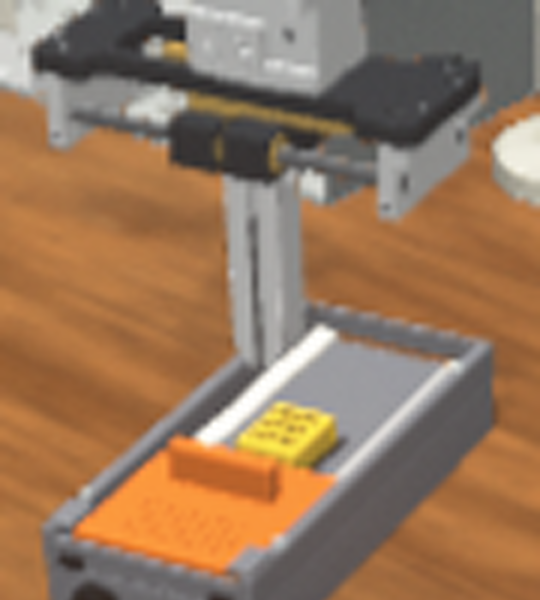

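```bash
python3 - <<'E'
from h import *
s=env.state();print(s['time_s'],s['tool_pos'],s['qvel'].round(3))
for t in([.5535,.2245,.05],[.5535,.2245,.031]): print(s['tool_rot'].T@(np.array(t)-s['tool_pos']))
E
```

```text
2.95 [0.55184712 0.22800172 0.07647581] [ 0.002  0.001  0.003  0.002 -0.001 -0.002  0.003]
[ 0.02647491 -0.00061818 -0.00382877]
[ 0.04547489 -0.00059465 -0.00383713]
```

```bash
python3 -m pendant '[{"rx":0,"ry":0,"rz":0,"dx":0.008,"dy":-0.0005,"dz":-0.004,"hand":0},{"rx":0,"ry":0,"rz":0,"dx":0.02,"dy":-0.0005,"dz":-0.004,"hand":0},{"rx":0,"ry":0,"rz":0,"dx":0.027,"dy":-0.0005,"dz":-0.004,"hand":0},{"rx":0,"ry":0,"rz":0,"dx":0.031,"dy":-0.0005,"dz":-0.004,"hand":0},{"rx":0,"ry":0,"rz":0,"dx":0.034,"dy":-0.0005,"dz":-0.004,"hand":0},{"rx":0,"ry":0,"rz":0,"dx":0.037,"dy":-0.0005,"dz":-0.004,"hand":0},{"rx":0,"ry":0,"rz":0,"dx":0.039,"dy":-0.0005,"dz":-0.004,"hand":0},{"rx":0,"ry":0,"rz":0,"dx":0.039,"dy":-0.0005,"dz":-0.004,"hand":0}]'; python3 - <<'E'
from h import *
s=env.state();print(s['time_s'],s['tool_pos'],s['ft_force'])
im=get_image("scene")[150:265,225:315]
cv2.imwrite("pics/scene_2.png",cv2.resize(im,None,fx=5,fy=5,interpolation=cv2.INTER_CUBIC))
E
```

```text
time_s: 3.95
tool_pos: [0.5533, 0.2237, 0.0364]
tool_rot: [[0.0, -0.963, -0.268], [0.0, -0.268, 0.963], [-1.0, -0.0, 0.0]]
ft_force: [0.2, 0.5, -0.2]
grip_width: 0.0002
3.95 [0.5532951  0.22366151 0.03642605] [ 0.22365752  0.51380495 -0.23760599]
```

View pics/scene_2.png

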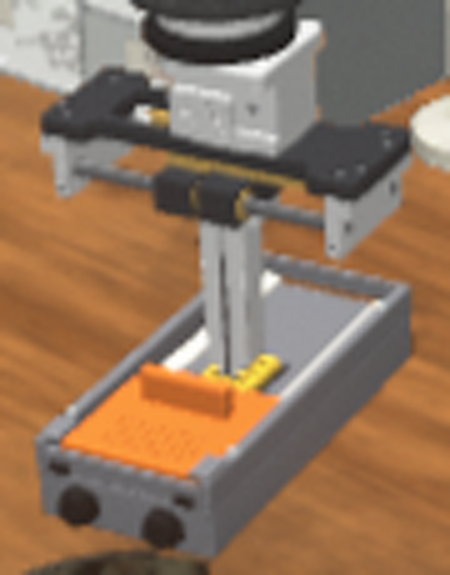

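```bash
python3 -m pendant '[{"rx":0,"ry":0,"rz":0,"dx":0.001,"dy":0,"dz":0,"hand":0},{"rx":0,"ry":0,"rz":0,"dx":0.002,"dy":0,"dz":0,"hand":0},{"rx":0,"ry":0,"rz":0,"dx":0.003,"dy":0,"dz":0,"hand":0},{"rx":0,"ry":0,"rz":0,"dx":0.004,"dy":0,"dz":0,"hand":0},{"rx":0,"ry":0,"rz":0,"dx":0.005,"dy":0,"dz":0,"hand":0},{"rx":0,"ry":0,"rz":0,"dx":0.0055,"dy":0,"dz":0,"hand":0},{"rx":0,"ry":0,"rz":0,"dx":0.006,"dy":0,"dz":0,"hand":0},{"rx":0,"ry":0,"rz":0,"dx":0.0065,"dy":0,"dz":0,"hand":0}]'
```

```text
time_s: 5.0
tool_pos: [0.5536, 0.2238, 0.031]
tool_rot: [[0.001, -0.963, -0.268], [0.001, -0.268, 0.963], [-1.0, -0.001, 0.0]]
ft_force: [-4.9, -1.8, 26.7]
grip_width: 0.0009
```

```bash
python3 -m pendant '[{"rx":0,"ry":0,"rz":0,"dx":-0.02,"dy":0,"dz":0,"hand":0},{"rx":0,"ry":0,"rz":0,"dx":-0.045,"dy":0,"dz":0,"hand":0},{"rx":0,"ry":0,"rz":0,"dx":-0.06,"dy":0.01,"dz":0,"hand":0},{"rx":0,"ry":0,"rz":0,"dx":-0.06,"dy":0.03,"dz":0,"hand":0},{"rx":0,"ry":0,"rz":0,"dx":-0.06,"dy":0.055,"dz":0,"hand":0},{"rx":0,"ry":0,"rz":0,"dx":-0.06,"dy":0.074,"dz":0,"hand":0},{"rx":0,"ry":0,"rz":0,"dx":-0.06,"dy":0.074,"dz":0,"hand":0},{"rx":0,"ry":0,"rz":0,"dx":-0.06,"dy":0.074,"dz":0,"hand":0}]'; python3 - <<'E'
from h import *
im=get_image("scene");s=env.state();print(s['time_s'],s['tool_pos'],s['ft_force'])
b=[.547,.2235,.27]
c,q=np.cos(b[2]),np.sin(b[2]);d=s['tool_pos'][:2]-b[:2];print("box xy",d@[c,q],d@[-q,c])
im=im[150:265,225:315]
cv2.imwrite("pics/scene_3.png",cv2.resize(im,None,fx=5,fy=5,interpolation=cv2.INTER_CUBIC))
E
```

```text
time_s: 6.0
tool_pos: [0.4821, 0.2039, 0.09]
tool_rot: [[0.0, -0.963, -0.268], [0.0, -0.268, 0.963], [-1.0, -0.0, 0.0]]
ft_force: [-0.4, 0.3, 0.4]
grip_width: 0.0003
6.05 [0.48231081 0.20391227 0.08997398] [ 0.33148446  0.72898623 -0.19987444]
box xy -0.0675702231896522 -0.001623447787758475
```

View pics/scene_3.png

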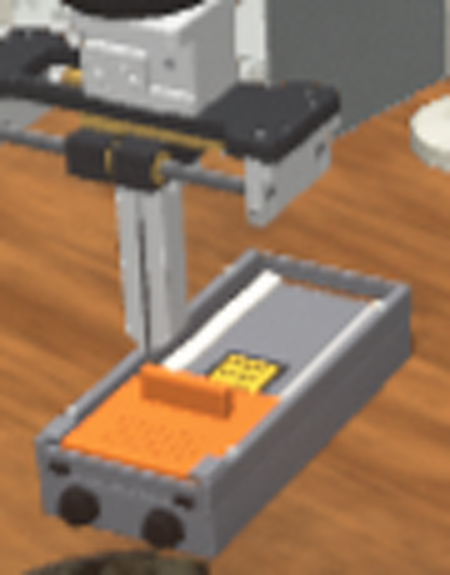

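```bash
python3 -m pendant '[{"rx":0,"ry":0,"rz":0,"dx":0.01,"dy":0,"dz":0.001,"hand":0},{"rx":0,"ry":0,"rz":0,"dx":0.02,"dy":0,"dz":0.001,"hand":0},{"rx":0,"ry":0,"rz":0,"dx":0.03,"dy":0,"dz":0.001,"hand":0},{"rx":0,"ry":0,"rz":0,"dx":0.036,"dy":0,"dz":0.001,"hand":0},{"rx":0,"ry":0,"rz":0,"dx":0.039,"dy":0,"dz":0.001,"hand":0},{"rx":0,"ry":0,"rz":0,"dx":0.041,"dy":0,"dz":0.001,"hand":0},{"rx":0,"ry":0,"rz":0,"dx":0.041,"dy":0,"dz":0.001,"hand":0},{"rx":0,"ry":0,"rz":0,"dx":0.041,"dy":0,"dz":0.001,"hand":0}]'; python3 - <<'E'
from h import *
im=get_image("scene");s=env.state();print(s['time_s'],s['tool_pos'],s['ft_force'])
im=im[150:265,225:315]
cv2.imwrite("pics/scene_4.png",cv2.resize(im,None,fx=5,fy=5,interpolation=cv2.INTER_CUBIC))
E
```

```text
time_s: 7.05
tool_pos: [0.4817, 0.2048, 0.0492]
tool_rot: [[0.0, -0.963, -0.268], [0.0, -0.268, 0.963], [-1.0, -0.0, 0.0]]
ft_force: [0.4, -0.3, -0.2]
grip_width: 0.0005
7.1 [0.48166567 0.20476994 0.04919327] [ 0.0241987  -0.0299895   0.13087632]
```

View pics/scene_4.png

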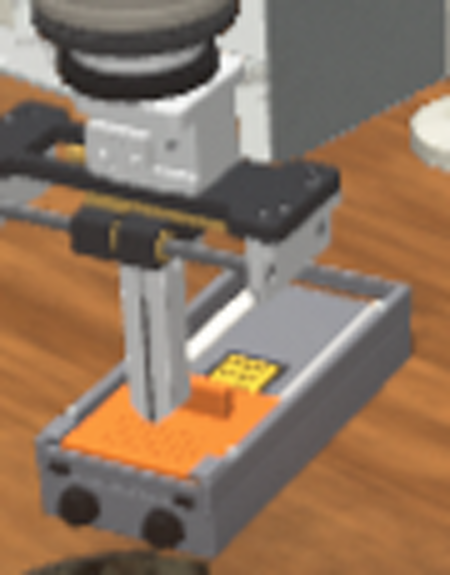

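```bash
python3 -m pendant '[{"rx":0,"ry":0,"rz":0,"dx":0,"dy":-0.005,"dz":0,"hand":0},{"rx":0,"ry":0,"rz":0,"dx":0,"dy":-0.01,"dz":0,"hand":0},{"rx":0,"ry":0,"rz":0,"dx":0,"dy":-0.015,"dz":0,"hand":0},{"rx":0,"ry":0,"rz":0,"dx":0,"dy":-0.022,"dz":0,"hand":0},{"rx":0,"ry":0,"rz":0,"dx":0,"dy":-0.029,"dz":0,"hand":0},{"rx":0,"ry":0,"rz":0,"dx":0,"dy":-0.036,"dz":0,"hand":0},{"rx":0,"ry":0,"rz":0,"dx":0,"dy":-0.043,"dz":0,"hand":0},{"rx":0,"ry":0,"rz":0,"dx":0,"dy":-0.05,"dz":0,"hand":0}]'; python3 - <<'E'
from h import *
im=get_image("scene");s=env.state();print(s['time_s'],s['tool_pos'],s['ft_force'])
im=im[150:265,225:315]
cv2.imwrite("pics/scene_5.png",cv2.resize(im,None,fx=5,fy=5,interpolation=cv2.INTER_CUBIC))
E
```

```text
time_s: 8.1
tool_pos: [0.5302, 0.2182, 0.0489]
tool_rot: [[-0.0, -0.963, -0.268], [-0.0, -0.268, 0.963], [-1.0, 0.0, -0.0]]
ft_force: [-1.1, 0.1, -1.0]
grip_width: 0.0006
8.15 [0.53104545 0.21848297 0.04902485] [0.01028224 0.75808717 0.14396249]
```

View pics/scene_5.png

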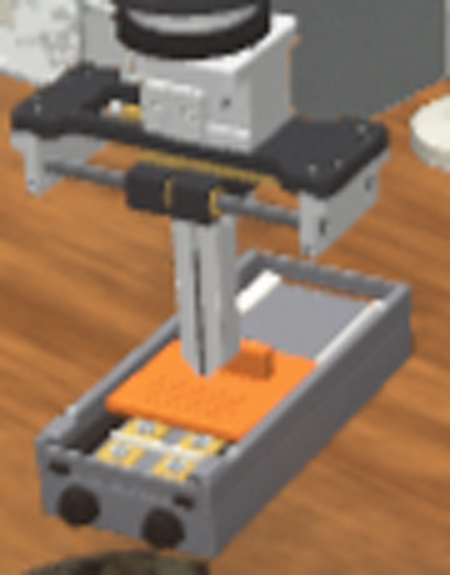

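```bash
python3 -m pendant '[{"rx":0,"ry":0,"rz":0,"dx":0,"dy":-0.007,"dz":0,"hand":0},{"rx":0,"ry":0,"rz":0,"dx":0,"dy":-0.014,"dz":0,"hand":0},{"rx":0,"ry":0,"rz":0,"dx":0.001,"dy":-0.021,"dz":0,"hand":0},{"rx":0,"ry":0,"rz":0,"dx":0.001,"dy":-0.028,"dz":0,"hand":0},{"rx":0,"ry":0,"rz":0,"dx":0.001,"dy":-0.035,"dz":0,"hand":0},{"rx":0,"ry":0,"rz":0,"dx":0.001,"dy":-0.042,"dz":0,"hand":0},{"rx":0,"ry":0,"rz":0,"dx":0.001,"dy":-0.049,"dz":0,"hand":0},{"rx":0,"ry":0,"rz":0,"dx":0.001,"dy":-0.055,"dz":0,"hand":0}]'; python3 - <<'E'
from h import *
im=get_image("scene");s=env.state();print(s['time_s'],s['tool_pos'],s['ft_force'])
im=im[150:265,225:315]
b=[.547,.2235,.27]
c,q=np.cos(b[2]),np.sin(b[2]);d=s['tool_pos'][:2]-b[:2];print("box xy",d@[c,q],d@[-q,c])
cv2.imwrite("pics/scene_6.png",cv2.resize(im,None,fx=5,fy=5,interpolation=cv2.INTER_CUBIC))
E
```

```text
time_s: 9.15
tool_pos: [0.5831, 0.233, 0.048]
tool_rot: [[-0.0, -0.963, -0.268], [-0.0, -0.268, 0.963], [-1.0, 0.0, -0.0]]
ft_force: [-0.4, -1.4, -0.0]
grip_width: 0.001
9.2 [0.58376231 0.23313965 0.04800507] [-0.44720903  0.14796514  0.58852518]
box xy 0.03800164620339181 -0.0005152495080075358
```

View pics/scene_6.png

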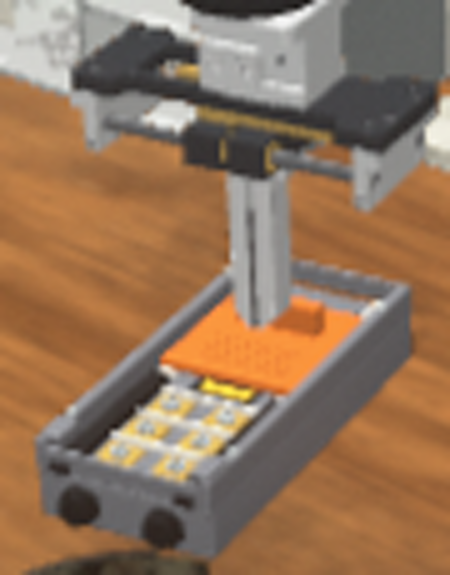

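```bash
python3 -m pendant '[{"rx":0,"ry":0,"rz":0,"dx":0,"dy":-0.005,"dz":0,"hand":0},{"rx":0,"ry":0,"rz":0,"dx":0,"dy":-0.01,"dz":0,"hand":0},{"rx":0,"ry":0,"rz":0,"dx":0,"dy":-0.014,"dz":0,"hand":0},{"rx":0,"ry":0,"rz":0,"dx":0,"dy":-0.018,"dz":0,"hand":0},{"rx":0,"ry":0,"rz":0,"dx":0,"dy":-0.021,"dz":0,"hand":0},{"rx":0,"ry":0,"rz":0,"dx":0,"dy":-0.023,"dz":0,"hand":0},{"rx":0,"ry":0,"rz":0,"dx":0,"dy":-0.023,"dz":0,"hand":0},{"rx":0,"ry":0,"rz":0,"dx":0,"dy":-0.018,"dz":0,"hand":0}]'; python3 -m pendant '[{"rx":0,"ry":0,"rz":0,"dx":0,"dy":0.01,"dz":0,"hand":0},{"rx":0,"ry":0,"rz":0,"dx":-0.03,"dy":0.015,"dz":0,"hand":0},{"rx":0,"ry":0,"rz":0,"dx":-0.08,"dy":0.03,"dz":0,"hand":0},{"rx":0,"ry":0,"rz":0,"dx":-0.13,"dy":0.05,"dz":0.03,"hand":0},{"rx":0,"ry":0,"rz":0,"dx":-0.13,"dy":0.05,"dz":0.08,"hand":0},{"rx":0,"ry":0,"rz":0,"dx":-0.13,"dy":0.05,"dz":0.13,"hand":0},{"rx":0,"ry":0,"rz":0,"dx":-0.13,"dy":0.05,"dz":0.18,"hand":0},{"rx":0,"ry":0,"rz":0,"dx":-0.13,"dy":0.05,"dz":0.2,"hand":0}]'; python3 - <<'E'
from h import *
for n,(x0,y0,x1,y1),k in(("top",(210,195,310,325),4),("scene",(225,190,315,265),8)):
    im=get_image(n)
    cv2.imwrite(f"pics/{n}_7full.png",im)
    cv2.imwrite(f"pics/{n}_7.png",cv2.resize(im[y0:y1,x0:x1],None,fx=k,fy=k,interpolation=cv2.INTER_CUBIC))
E
```

```text
time_s: 10.2
tool_pos: [0.6001, 0.2376, 0.0479]
tool_rot: [[0.0, -0.963, -0.268], [-0.0, -0.268, 0.963], [-1.0, -0.0, -0.0]]
ft_force: [-0.9, -0.2, -0.3]
grip_width: 0.0003
time_s: 11.2
tool_pos: [0.496, 0.4197, 0.1778]
tool_rot: [[-0.001, -0.962, -0.272], [0.001, -0.272, 0.962], [-1.0, 0.001, 0.001]]
ft_force: [0.0, -0.3, 0.4]
grip_width: 0.0004
```

View pics/scene_7.png

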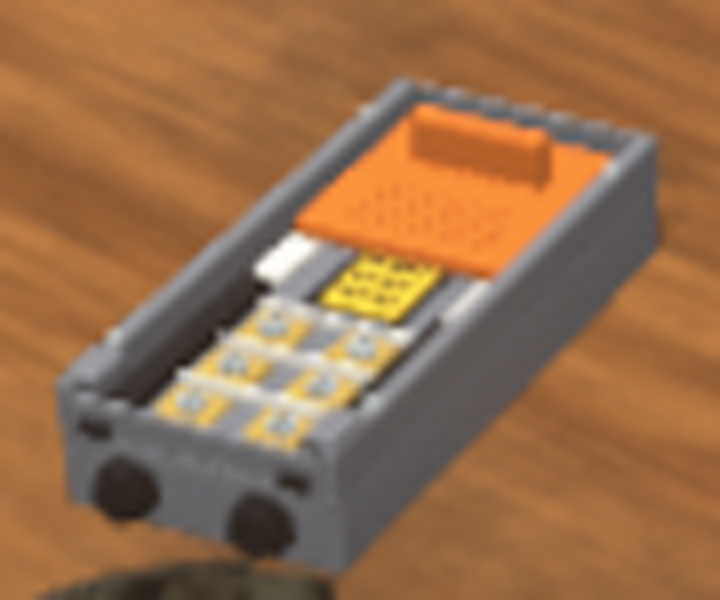

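View pics/top_7full.png

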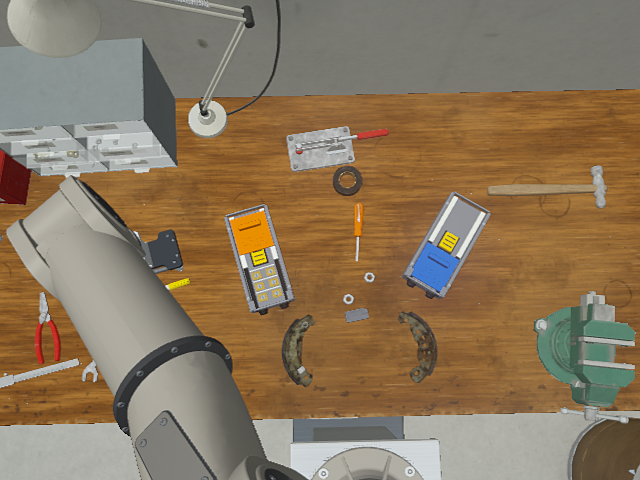

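```bash
python3 - <<'E'
from h import *
b=[.547,.2235,.27]
S=lambda p:np.array([225+(p[0]+.5)/8-.5,190+(p[1]+.5)/8-.5])
uv=np.array([S((297,222)),S((490,275)),S((612,155)),S((412,110)),S((553,134))])
f=lambda x:np.array([[-.042,.04,.006],[-.042,-.04,.006],[.042,-.04,.006],[.01,.025,.023],[.02,-.025,.023]])+[x[0],x[1],x[2]]
g=lambda x:(proj("scene",W(b,f(x)))-uv).ravel()
for z in(None,):
    r=least_squares(g,[.06,0,.035]);print(r.x,g(r.x).round(1))
s=env.state();print(s['time_s'],s['tool_pos'],s['qvel'].round(3))
E
```

```text
[0.10931275 0.03076546 0.00229958] [-0.3 -0.5  1.5 -0.8  0.4  0.4 -0.8  0.9 -0.8  0. ]
11.3 [0.49675757 0.41868008 0.17764259] [ 0.038 -0.016  0.038  0.026  0.007  0.001  0.03 ]
```

```bash
python3 - <<'E'
import cv2
a=cv2.imread("pics/top_7.png");print(a.shape)
E
```

```text
(520, 400, 3)
```

View pics/top_7.png

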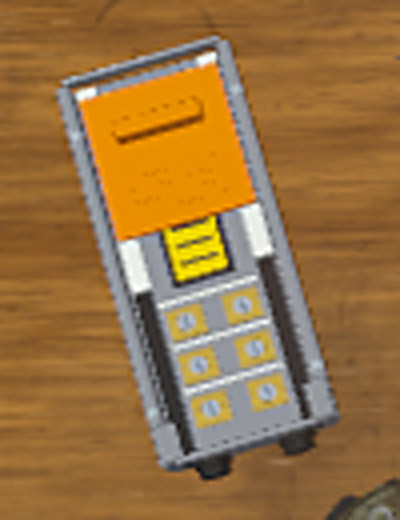

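```bash
python3 - <<'E'
from h import *
b=[.547,.2235,.27]
S=lambda p:np.array([225+(p[0]+.5)/8-.5,190+(p[1]+.5)/8-.5])
T=lambda p:np.array([210+(p[0]+.5)/4-.5,195+(p[1]+.5)/4-.5])
us=np.array([S((297,222)),S((490,275)),S((612,155)),S((412,110)),S((553,134))])
ut=np.array([T((121,240)),T((257,203)),T((215,65)),T((80,97))])
def g(x):
    f=lambda P:proj_pts(P)
    a=np.array([[-.042,.04,.006],[-.042,-.04,.006],[.042,-.04,.006],[.01,.025,.023],[.02,-.025,.023]])
    t=np.array([[-.042,.04,.006],[-.042,-.04,.006],[.042,-.04,.006],[.042,.04,.006]])
    P=lambda A:W(b,W([x[0],x[1],x[3]],A+[0,0,x[2]])+np.c_[0*A[:,0],0*A[:,0],A[:,0]*x[4]])
    return np.r_[(proj("scene",P(a))-us).ravel(),(proj("top",P(t))-ut).ravel()]
r=least_squares(g,[.06,0,.035,0,0]);print(r.x.round(4),g(r.x).round(1))
env.close_job()
E
```

```text
[ 0.0591  0.0002  0.0354 -0.0225  0.0277] [-0.6 -0.2  1.9  0.   2.   0.  -0.3  0.3  0.4 -0.4 -1.6  1.  -0.4  0.8
  0.5 -0.5 -0.6  0.8]
the job is handed in; nothing more can be done
```

The orange box is open: I pressed its yellow tab fully in, then pushed the cover off its seat by the rib onto the parking deck. I backed the arm clear and handed the job in at about 11.3 s.

**Tab:** It stopped with the finger tip 31.0 mm above the bench and about 27 N on the wrist. That matches the stated height for fully in, and the later pictures show it flush.

**Cover:** The final fit over both cameras puts the cover's origin at box x ≈ +59 mm and y ≈ 0. Its underside is at about 35 mm, against 33 mm expected. The earlier box fit also read 2.6 mm high, so I take that as camera error. The fit also showed about 1.6° of tilt and −1.3° of yaw, which is within the roughly 2-pixel residuals. In both pictures the cover looks flat, between the walls, with its rear edge clear of the step.

**Check that failed:** Fitting the cover from the scene camera alone gave a nonsensical position (box x ≈ 109 mm), because one view cannot settle its height. I used the two-view fit instead.

**Rest of the bench:** In the last top picture the blue box, driver, nuts, stone and tape look untouched. The arm partly hid the marker, and the tool passed well above it. I handed in while the arm was still drifting very slightly (under 0.04 rad/s), in free air away from everything.

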